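Open the moisture tester's cover and hold it open

ROBOT

A 6-joint arm with a two-finger parallel gripper is mounted at the origin on the work surface. World frame = base frame: x ahead of the robot, y to its left, z up, the work surface at z = 0. Lengths are in mm, angles in rad, forces in N, time in s.
With the tool pointing down it reaches from about 275 to 750 mm from the base axis. Payload 10.2 kg.
Tool frame: the origin (TCP) lies at the centre of the arm's flange, where the gripper is bolted on; the fingertips stand 173 mm ahead of it and the grasp point (between the pads) lies 155 mm ahead of it; z points along the fingers, y is the line along which they close (so a half turn about z gives the same grasp; the last joint's range is limited). The gripper opens to 85 mm and grips with 20 to 120 N. Pads are 22 mm wide; open, the fingers measure 114 mm over their backs; the gripper's body (76 mm by 85 mm) begins 54 mm behind the grasp point. The pads swing forward as they close: fully open they stand 13 mm farther back than shut.
Start: joints at [-1.326, 0.313, 1.498, -0, 1.331, -0.223], TCP at [236.724, -468.609, 404.694] pointing down, gripper open.
Joint ranges: [-2.94, 2.94], [-0.97, 2.17], [0.19, 2.56], [-1.23, 4.37], [0.02, 3.11], [-2.88, 2.88]. Speed limits (rad/s): [2.39, 2.39, 3.01, 3.14, 3.14, 3.14].

INTERFACE

Orientations are given as a unit quaternion [w, x, y, z].
In Python, from rig import ctrl, workorder, capture, calibration, sense gives the robot as it stands (ctrl), with the cameras as plain functions, the readings as plain functions and the job (workorder).
- The arm moves only by the tool steer_hand, called after "Request:" as name(argument=value, ...), one argument or row to a line, values as JSON. Schema: {"type":"object","properties":{"offsets":{"type":"object","properties":{"increments":{"type":"array","items":{"type":"array","items":{"type":"number"},"minItems":6,"maxItems":6},"minItems":1,"maxItems":8}},"additionalProperties":false,"required":["increments"]},"finger_gap":{"type":"number"},"force":{"type":"number"},"only":{"type":"string"},"quiet":{"type":"boolean"},"lines":{"type":"string"}},"required":["offsets"],"additionalProperties":false}. offsets is an object whose key "increments" holds a list of rows, 1 to 8 of them, each of 6 numbers: dx, dy, dz in units of 5 mm, then a rotation vector rx, ry, rz in units of 0.1 rad; each row is the pose to reach, as a shift and turn from the pose commanded when the call began, along the tool's axes at that moment; what a row does not reach only later rows make up. A row lasts 1/10 s, in which the tool goes at most 50 mm and 0.15 rad, less where a joint would pass 70% of its speed; a pose out of reach is approached as far as the arm can. finger_gap is the opening from 0.0 (shut) to 1.0 (fully open), set as the call begins (left out keeps the last). The fingers move at their own pace and stop on an object; force is the grip in N (left out, the last holds). Time passes only in rows, so rows that do not move let the fingers close. The tool returns the time, the measured TCP pose, the force, the opening and the grip force at its end. only (a regular expression) keeps the lines of the reply that match it, lines (a string "A,B") keeps lines A to B, and quiet returns only ok. Input that does not fit is refused with a message, and nothing moves.
- sense(): the state, without advancing time (a new reading comes with each control period).
- capture(name): name is "side" or "top"; returns the picture (384x512x3 uint8, red, green, blue); there is no depth.
- calibration(name): a dict with "fx", "fy", "cx", "cy" (pixels), "distortion" ([k1, k2, p1, p2, k3] as OpenCV has them; the pictures are not rectified), "position" and "attitude" of the camera in the world. Camera axes: x right, y down, z forward; pixel columns grow to the right and rows downward; lengths in mm; the calibration is good to about 2 mm. A picture is of the moment at which its call begins. calibration takes no time and is no camera call.
- workorder.finish_job(): hands the job in; it is judged then, once.
The state is a dict: "time_s": time; "joints": joint angles; "dq": joint speeds; "tau": joint torques, N m; "eef_pos": TCP position; "ee_rot": TCP orientation; "force": force on the tool from outside, world axes, zero at the start; "wrist_torque": the same for the moment, N m; "grip_width": opening from 0.0 (shut) to 1.0 (fully open); "grip_force": force on a finger pad.
Only numpy, scipy, OpenCV 4.12 (cv2) and the standard library are available. Lean on these libraries where they do the work, as an engineer would, in place of code of your own. Each camera call takes 0.05 s, during which the arm holds its last target. There are 200 camera calls.

TASK

Before you touch the red catch, tug the grain moisture tester's cover upwards by its black handle to learn whether it is caught. If it is caught, slide the red catch over to free it; then lift the cover until it stands about 45 degrees open or more and finish while still holding it there with the gripper, since it falls shut when let go. Leave the jar, the brass weight and the metal cup standing where they are.

Things in the scene. Friction and masses are not known exactly. Their poses are not given: they have to be found in the camera images.
- tester: the fixed white moisture tester, a box 250 (x) x 280 (y) x 110 mm high, fixed to the table; origin at the centre of its underside, x from its front (robot side, with display) to its back, z up
- cover: grey cover plate, 225 x 270 x 10 mm, 0.3 to 0.6 kg, on top of the tester. Origin on the hinge at the middle of its back edge (tester frame x +105, y 0, z +111 mm, level with the plate's underside). Closed, its axes are parallel to the tester's. It turns about its y axis (the hinge), the front edge rising, to 1.25 rad at most, and falls shut from any angle if let go
- handle (a point): middle of the black handle bar on the cover, 12 mm thick, 90 mm long, parallel to the cover's y axis, a post at each end, 45 mm above the cover's top (cover frame x -190, y +55, z +55 mm). A bar pinched from above turns between the fingers as the cover rises. A caught cover rises only some 6 mm here and stops hard; a free one goes on rising with 3 to 8 N, more the harder the bar is pinched
- hinge (a point): point on the hinge axis straight behind the handle's middle; the handle's middle moves on a circle about it, in the cover's x-z plane
- catch_knob (a point): centre of the red catch knob on the cover's front, beside the handle: 16 (x) x 14 (y) x 26 mm high, top 30 mm above the cover's top (cover frame x -190, y -95 to -65, z +27 mm). Its red foot is 22 x 24 x 5 mm high. It slides along the cover's y axis against 1.5 N of friction and stays where it is left
- catch (a joint): catch position, 0 to 0.030 m, growing towards the handle (cover's +y); starts between 0 and 0.004. The slot is unmarked: under the cover a strike block sits, unseen, at the 0 end or at the 0.030 end, differing between testers. Standing in the half of its travel with the strike block the catch holds the cover; in the other half the cover is free
- jar: closed amber sample jar with blue cap, 66 mm across, 120 mm high, loose on the table; origin at the centre of its underside; leave alone
- weight: brass balance weight, 38 mm across, 54 mm high, loose; origin at the centre of its underside; leave alone
- cup: open metal sample cup, 76 mm across, 60 mm high, loose; origin at the centre of its underside; leave alone

How it is judged:
By the outcome, as a careful person would: the job done as asked, in the order asked, and still so for the second after the job is handed in, while the arm keeps its last pose, push and grip.
It also fails if it takes over 54 s, if anything falls off the work surface, if the arm or the gripper's body presses on something with over 40 N, if the wrist force passes 120 N, or if a joint passes its speed limit or range.

## Working session

There is one attempt and no reset: what is moved stays moved. The work goes in short steps, Python scripts to look and compute and a tool call to move; the robot and the scene stay as the last step left them, time stands still between calls to the robot, and variables do not carry over. Pictures are saved under pics/ and viewed, at most 10 in all, crops included, and the job is handed in when it is done.

```bash
ls; mkdir -p pics
```

Run:
```python
from rig import ctrl, workorder, capture, calibration, sense
import cv2,numpy as np
for n in("side","top"):
    im=capture(n); cv2.imwrite(f"pics/{n}0.png",im[:,:,::-1]); print(n,calibration(n))
s=sense(); print(s)
```

```text
pics
rig.py
side {'fx': 423.3225145905959, 'fy': 423.3225145905959, 'cx': 258.274155923081, 'cy': 189.48203090690467, 'distortion': array([-0.08631586,  0.        ,  0.        ,  0.        ,  0.        ]), 'position': array([ 374.30049534, -820.07217377,  724.24434457]), 'attitude': array([-0.46558935,  0.87795306, -0.09246165,  0.06225614])}
top {'fx': 406.09143402317585, 'fy': 406.09143402317585, 'cx': 256.92353450902556, 'cy': 191.4768199585245, 'distortion': array([0.0076284, 0.       , 0.       , 0.       , 0.       ]), 'position': array([ 518.88949423,   44.95735804, 1081.56335643]), 'attitude': array([-0.01892468,  0.71248303, -0.70060375,  0.03412019])}
{'time_s': 0.1, 'joints': array([-1.32640979e+00,  3.13364262e-01,  1.49836164e+00,  2.67552592e-05,
        1.33103200e+00, -2.23403218e-01]), 'dq': array([ 0.00150785, -0.00128312, -0.00387454, -0.0008236 , -0.00254311,
        0.00063724]), 'tau': array([ 2.36264852e-03, -4.12897289e+01, -2.60143626e+01, -1.91439340e-04,
        3.01494809e-03,  1.13996543e-05]), 'eef_pos': array([ 236.7094852 , -468.56184387,  404.2072384 ]), 'ee_rot': array([-5.82729188e-04,  9.72771640e-01,  2.31764960e-01,  6.87978941e-06]), 'force': array([-0.60490845, -1.34378258, -0.22613235]), 'wrist_torque': array([-0.00199965, -0.03982524, -0.04194949]), 'grip_force': 0.0, 'grip_width': 0.9931167633051577}
```

View pics/side0.png

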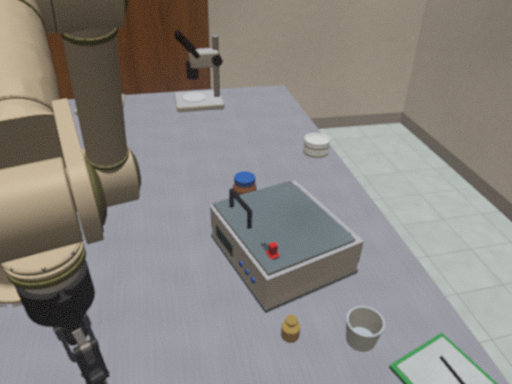

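View pics/top0.png

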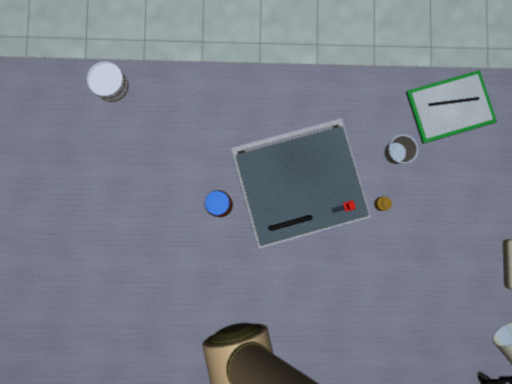

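The side view shows the tester with its handle from about (232,192) to (250,215) and the red knob at (273,250). In the top view the handle runs from (270,228) to (311,217) and the knob is at (349,206). The jar is at (217,203), the weight at (384,203) and the cup at (402,149).

Create h.py:
```python
import numpy as np,cv2
from rig import ctrl, workorder, capture, calibration, sense
from scipy.spatial.transform import Rotation as R
def rot(q): return R.from_quat(np.roll(q,-1))
def ray(n,px):
    c=calibration(n);K=np.array([[c['fx'],0,c['cx']],[0,c['fy'],c['cy']],[0,0,1.]])
    u=cv2.undistortPoints(np.array([[px]],float),K,c['distortion'])[0,0]
    return np.array(c['position']),rot(c['attitude']).apply([*u,1])
def onz(n,px,z):
    p,d=ray(n,px); return p+d*(z-p[2])/d[2]
def tri(a,b):
    (p,d),(q,e)=ray("top",a),ray("side",b)
    s=np.linalg.lstsq(np.c_[d,-e],q-p,rcond=None)[0]
    x,y=p+d*s[0],q+e*s[1]; return (x+y)/2,np.linalg.norm(x-y)
def blobs(m,amin=20):
    n,l,s,c=cv2.connectedComponentsWithStats(m.astype(np.uint8))
    return [(s[i,4],c[i],cv2.minAreaRect(np.argwhere(l==i)[:,::-1].astype(np.float32))) for i in range(1,n) if s[i,4]>=amin]
```

Run:
```python
from h import *
t=cv2.imread("pics/top0.png").astype(int);s=cv2.imread("pics/side0.png").astype(int)
def box(im,x0,x1,y0,y1):
    m=np.zeros(im.shape[:2],bool);m[y0:y1,x0:x1]=1;return m
for n,im,bh,bk in(("top",t,(262,318,210,236),(335,362,195,217)),("side",s,(225,256,185,232),(258,290,238,265))):
    dark=(im.max(2)<45)&box(im,*bh); red=(im[:,:,2]>110)&(im[:,:,1]<70)&box(im,*bk)
    for nm,m in(("dark",dark),("red",red)):
        for b in blobs(m): print(n,nm,b)
    if n=="top":
        hb=max(blobs(dark),key=lambda b:b[0]); print("handle",onz(n,hb[1],168),[onz(n,p,168)[:2].round(1) for p in cv2.boxPoints(hb[2])])
        for kb in blobs(red): print("knob",onz(n,kb[1],145))
# tester top plate corners, top view (white rim)
```

Run:
```python
import cv2
a=cv2.imread("pics/side0.png")[175:275,215:300];b=cv2.imread("pics/top0.png")[190:245,255:375]
a=cv2.resize(a,None,fx=4,fy=4);b=cv2.resize(b,None,fx=3.5,fy=3.5)
import numpy as np
c=np.zeros((400,790,3),np.uint8);c[:400,:340]=a;c[:b.shape[0],350:350+b.shape[1]]=b[:,:440];cv2.imwrite("pics/c1.png",c)
```

```text
top dark (np.int32(197), array([290.21319797, 222.34010152]), ((290.1124572753906, 222.38848876953125), (4.802821636199951, 43.68040084838867), 73.85565948486328))
top red (np.int32(97), array([349.10309278, 205.32989691]), ((349.1000061035156, 205.30003356933594), (9.486830711364746, 10.75174331665039), 71.56504821777344))
handle [519.5087204  -50.08144082 168.        ] [array([510.2,  -1.3]), array([539. , -95.5]), array([528.6, -98.6]), array([499.9,  -4.4])]
knob [ 561.04679925 -188.84106101  145.        ]
side dark (np.int32(29), array([248.75862069, 219.        ]), ((249.0, 219.5), (15.0, 2.0), 90.0))
side red (np.int32(34), array([272.5, 245.5]), ((272.5000305175781, 245.50001525878906), (4.6081767082214355, 7.033533096313477), 75.96376037597656))
side red (np.int32(48), array([272.04166667, 254.95833333]), ((272.0000305175781, 255.0), (11.641709327697754, 5.820854663848877), 14.03624439239502))
```

View pics/c1.png

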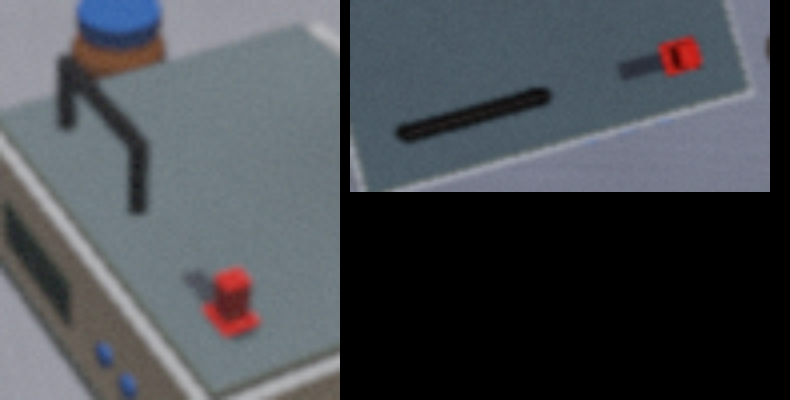

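The crops show the bar ends at side (232,190) and (249.5,211), and at top (269.9,227.7) and (310.7,217.7). The red knob sits at the right end of its slot, and the slot's open part runs towards the handle.

Create go.py:
```python
from h import *
import sys
def todo(H,yawtool,s=None):
    "shift in tool axes & rotvec from present tool pose to target TCP H, tool down with y axis at yawtool"
    s=s or sense(); r=rot(s['ee_rot'])
    y=np.array([np.cos(yawtool),np.sin(yawtool),0]);z=np.array([0,0,-1.]);x=np.cross(y,z)
    t=R.from_matrix(np.c_[x,y,z])
    print("d",r.inv().apply(np.array(H)-s['eef_pos']).round(1),"rv",(r.inv()*t).as_rotvec().round(4))
if __name__=="__main__": todo([float(a) for a in sys.argv[1:4]],float(sys.argv[4]))
```

Run:
```python
from h import *
for a,b in(((269.9,227.7),(232,190)),((310.7,217.7),(249.5,211))): print(tri(a,b))
print("knob top",tri((349.1,205.3),(272.5,245)))
im=cv2.imread("pics/top0.png").astype(int); 
plate=(im[:,:,0]-im[:,:,2]>5)&(im.max(2)<110);m=np.zeros_like(plate);m[115:250,228:375]=1
b=max(blobs(cv2.morphologyEx((plate&m).astype(np.uint8),cv2.MORPH_OPEN,np.ones((3,3))),20),key=lambda b:b[0]);c=[onz("top",p,121)[:2] for p in cv2.boxPoints(b[2])]
print(b); 
for i in range(4): v=c[(i+1)%4]-c[i]; print(c[i].round(1),np.linalg.norm(v).round(1),np.arctan2(v[1],v[0]).round(3))
```

```bash
python3 go.py 519.5 -50 400 0.285
```

```text
(array([507.58118539,  -4.81041694, 165.76284131]), np.float64(1.6622274105149435))
(array([531.03718299, -96.24406779, 168.14466936]), np.float64(0.7510811784397168))
knob top (array([ 560.92328483, -188.83790125,  144.79842933]), np.float64(0.4121948075459474))
(np.int32(10049), array([300.68653597, 184.39068564]), ((301.32537841796875, 184.87432861328125), (93.8332290649414, 111.84275817871094), 74.40719604492188))
[678.3  78.9] 269.7 -1.276
[ 756.6 -179.2] 224.9 -2.871
[ 539.8 -239.4] 265.6 1.856
[465.1  15.5] 222.4 0.289
d [ 441.1 -246.1    4.6] rv [-7.000e-04 -1.000e-03 -1.388e+00]
```

Units first: shifts go in units of 5 mm and turns go in units of 0.1 rad. So 270 mm is 54, 310 mm is 62, -0.98 rad is -9.8.

Request:
steer_hand(
  offsets={"increments": [[6, -3.4, 0, 0, 0, -1], [14, -7.8, 0, 0, 0, -2.2], [22, -12.4, 0, 0, 0, -3.5], [30, -16.8, 0, 0, 0, -4.8], [38, -21.2, 0, 0, 0, -6], [46, -25.6, 0, 0, 0, -7.3], [54, -30, 0, 0, 0, -8.5], [62, -34.6, 0, 0, 0, -9.8]]},
  finger_gap=1.0,
)

```text
time_s: 0.9
eef_pos: [436.1, -172.7, 404.6]
ee_rot: [-0.0, 0.748, 0.664, -0.0]
force: [-0.4, -0.7, 1.0]
grip_width: 0.997
grip_force: 0.0
```

```bash
python3 go.py 520 -50 400 0.285
```

```text
d [131.7  68.9   4.6] rv [-1.000e-04 -1.000e-04 -4.031e-01]
```

Request:
steer_hand(
  offsets={"increments": [[7, 3.6, 0, 0, 0, -1], [14, 7.2, 0, 0, 0, -2], [21, 11, 0, 0, 0, -3], [26.2, 13.8, 0.8, 0, 0, -4.03], [26.2, 13.8, 0.8, 0, 0, -4.03], [26.2, 13.8, 0.8, 0, 0, -4.03]]},
  finger_gap=0.6,
)

```text
time_s: 1.5
eef_pos: [520.0, -52.6, 400.3]
ee_rot: [-0.0, 0.601, 0.799, -0.0]
force: [0.2, -0.2, 0.5]
grip_width: 0.604
grip_force: 0.0
```

```bash
python3 go.py 520 -50 321 0.285
```

Run:
```python
from h import *
for n in("side","top"): cv2.imwrite(f"pics/{n}1.png",capture(n)[:,:,::-1])
a=cv2.imread("pics/side1.png")[120:290,170:330];a=cv2.resize(a,None,fx=3.5,fy=3.5);cv2.imwrite("pics/c2.png",a)
```

```text
d [ 2.5  0.8 79.3] rv [-0.001  -0.0004 -0.0049]
```

View pics/c2.png

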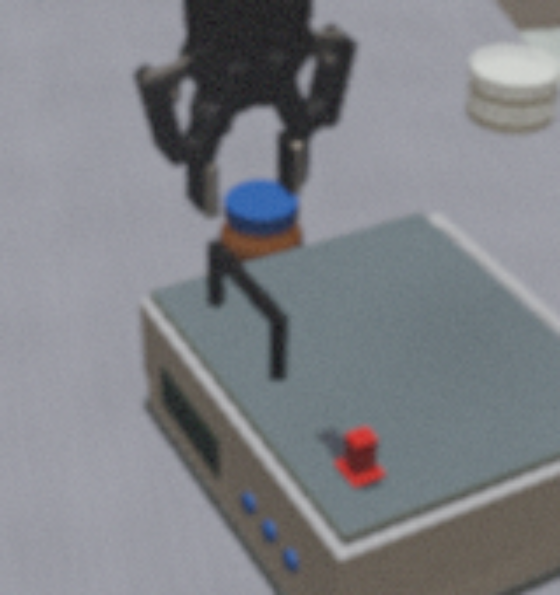

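The crop shows the half-open fingers, at about (205,195) and (293,165), above the bar and on either side of it. I'll descend and pinch the bar.

Request:
steer_hand(
  offsets={"increments": [[0.4, 0.2, 5, 0, 0, 0], [0.4, 0.2, 10, 0, 0, 0], [0.4, 0.2, 14, 0, 0, 0], [0.4, 0.2, 15.8, 0, 0, 0], [0.4, 0.2, 15.8, 0, 0, 0], [0.4, 0.2, 15.8, 0, 0, 0]]},
)

```text
time_s: 2.2
eef_pos: [520.5, -51.1, 322.7]
ee_rot: [0.001, 0.602, 0.799, 0.0]
force: [0.4, -0.4, 0.4]
grip_width: 0.603
grip_force: 0.0
```

Request:
steer_hand(
  offsets={"increments": [[0, 0, 0, 0, 0, 0], [0, 0, 0, 0, 0, 0], [0, 0, 0, 0, 0, 0], [0, 0, 0, 0, 0, 0], [0, 0, 0, 0, 0, 0], [0, 0, 0, 0, 0, 0], [0, 0, 0, 0, 0, 0], [0, 0, 0, 0, 0, 0]]},
  finger_gap=0.0,
  force=30,
)

```text
time_s: 3.0
eef_pos: [519.6, -51.0, 322.3]
ee_rot: [-0.001, 0.601, 0.799, -0.001]
force: [-10.5, -2.6, 7.6]
grip_width: 0.125
grip_force: 29.6
```

To row units: -4 mm is -0.8, -2 mm is -0.4.

Request:
steer_hand(
  offsets={"increments": [[0, 0, -0.4, 0, 0, 0], [0, 0, -0.8, 0, 0, 0], [0, 0.2, -1.2, 0, 0, 0], [0, 0.2, -1.2, 0, 0, 0]]},
)

```text
time_s: 3.4
eef_pos: [521.0, -50.6, 327.6]
ee_rot: [-0.001, 0.601, 0.799, -0.001]
force: [-5.7, -5.1, -2.0]
grip_width: 0.13
grip_force: 29.5
```

Request:
steer_hand(
  offsets={"increments": [[0, 0, -0.2, 0, 0, 0], [0, 0.1, -0.4, 0, 0, 0], [0, 0.16, -0.6, 0, 0, 0], [0, 0.16, -0.6, 0, 0, 0]]},
)

```text
time_s: 3.8
eef_pos: [521.8, -50.4, 330.5]
ee_rot: [-0.001, 0.601, 0.799, -0.001]
force: [-5.3, -2.8, -2.4]
grip_width: 0.125
grip_force: 29.5
```

Request:
steer_hand(
  offsets={"increments": [[0, 0.06, -0.2, 0, 0, 0], [0, 0.12, -0.4, 0, 0, 0], [0, 0.18, -0.6, 0, 0, 0], [0, 0.18, -0.6, 0, 0, 0]]},
)

```text
time_s: 4.2
eef_pos: [522.7, -50.1, 333.5]
ee_rot: [-0.001, 0.601, 0.799, -0.001]
force: [-4.9, -4.9, -3.1]
grip_width: 0.129
grip_force: 29.4
```

Request:
steer_hand(
  offsets={"increments": [[0, 0.06, -0.2, 0, 0, 0], [0, 0.12, -0.4, 0, 0, 0], [0, 0.18, -0.6, 0, 0, 0], [0, 0.18, -0.6, 0, 0, 0]]},
)

```text
time_s: 4.6
eef_pos: [523.7, -49.8, 336.6]
ee_rot: [-0.0, 0.601, 0.799, -0.001]
force: [-3.2, -3.7, -2.6]
grip_width: 0.124
grip_force: 29.3
```

The bar has risen 14 mm with only about 3 N, so the cover looks free. I'll check this in a picture.

Run:
```python
from h import *
cv2.imwrite("pics/side2.png",capture("side")[:,:,::-1])
a=cv2.imread("pics/side2.png")[150:300,190:365];b=cv2.imread("pics/side1.png")[150:300,190:365]
cv2.imwrite("pics/c3.png",cv2.resize(np.hstack([b,a]),None,fx=2.25,fy=2.25))
```

```text
(no output)
```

View pics/c3.png

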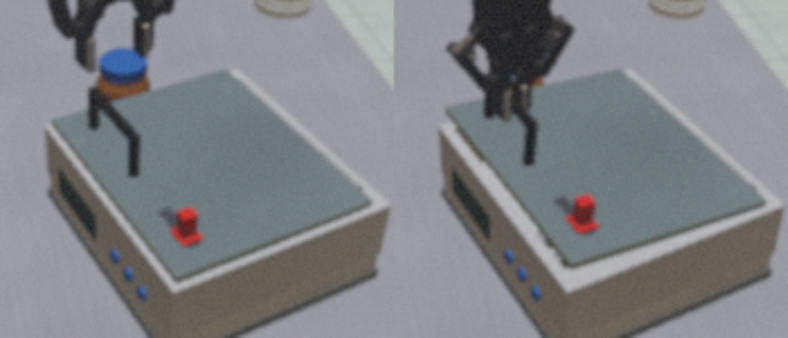

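The right half of the picture shows the cover's front edge clearly raised off the white rim, so the cover is free. The catch isn't holding it and stays untouched. Next I'll lift along the arc.

To row units: -60 mm is -12, -49 mm is -9.8.

Request:
steer_hand(
  offsets={"increments": [[0, 1.14, -2.74, 0, 0, 0], [0, 2.4, -5.2, 0, 0, 0], [0, 3.8, -7.6, 0, 0, 0], [0, 5.4, -9.8, 0, 0, 0], [0, 7.2, -12, 0, 0, 0], [0, 9, -14, 0, 0, 0], [0, 9, -14, 0, 0, 0]]},
)

```text
time_s: 5.35
eef_pos: [566.8, -37.0, 409.2]
ee_rot: [-0.0, 0.601, 0.799, -0.001]
force: [-16.6, -2.7, 10.9]
grip_width: 0.125
grip_force: 30.6
```

To row units: 9 mm is 1.8, 43 mm is 8.6.

Request:
steer_hand(
  offsets={"increments": [[0, 1.8, -2.2, 0, 0, 0], [0, 4, -4, 0, 0, 0], [0, 6.2, -5.6, 0, 0, 0], [0, 8.6, -7, 0, 0, 0], [0, 8.6, -7, 0, 0, 0]]},
)

```text
time_s: 5.85
eef_pos: [608.7, -24.8, 444.1]
ee_rot: [0.001, 0.601, 0.799, 0.0]
force: [-8.8, -0.8, 10.1]
grip_width: 0.129
grip_force: 31.3
```

Run:
```python
from h import *
s=sense();print(s['force'],s['eef_pos'])
```

```text
[-8.84764537 -0.78727764 10.13653565] [608.67861645 -24.76976379 444.14160151]
```

Request:
steer_hand(
  offsets={"increments": [[0, 2.4, -1.4, 0, 0, 0], [0, 5, -2.6, 0, 0, 0], [0, 6.8, -3.2, 0, 0, 0], [0, 6.8, -3.2, 0, 0, 0], [0, 6.8, -3.2, 0, 0, 0]]},
)

```text
time_s: 6.35
eef_pos: [641.0, -15.4, 459.3]
ee_rot: [0.001, 0.601, 0.799, 0.001]
force: [-4.5, -0.3, 4.6]
grip_width: 0.123
grip_force: 30.8
```

Run:
```python
from h import *
cv2.imwrite("pics/side3.png",capture("side")[:,:,::-1])
cv2.imwrite("pics/top3.png",capture("top")[:,:,::-1])
a=cv2.imread("pics/side3.png");b=cv2.imread("pics/top3.png")
cv2.imwrite("pics/c4.png",cv2.resize(np.hstack([a[80:384,170:400],b[80:384,190:440]]),None,fx=1.65,fy=1.65))
```

```text
(no output)
```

View pics/c4.png

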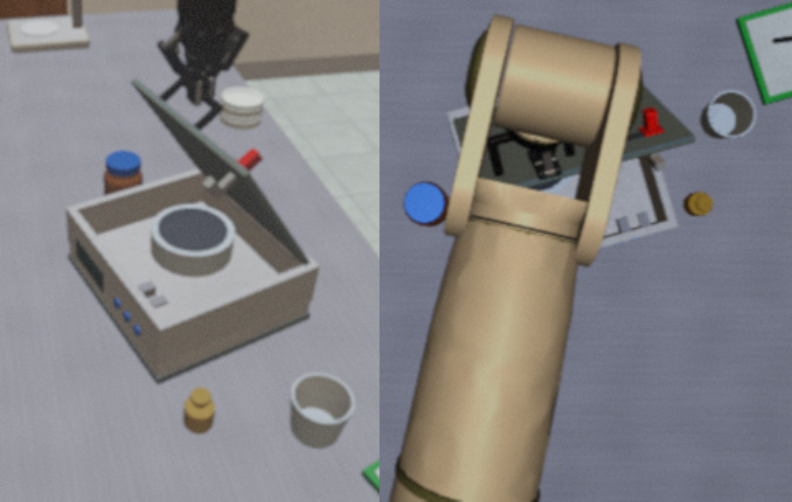

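The cover stands about 55° open with the fingers on the bar, the catch untouched, and the jar, weight and cup where they were. I'll hold briefly to see that it's steady, then hand in.

Request:
steer_hand(
  offsets={"increments": [[0, 0, 0, 0, 0, 0], [0, 0, 0, 0, 0, 0], [0, 0, 0, 0, 0, 0], [0, 0, 0, 0, 0, 0], [0, 0, 0, 0, 0, 0]]},
  force=40,
)

```text
time_s: 6.95
eef_pos: [640.8, -15.5, 459.3]
ee_rot: [0.001, 0.601, 0.799, 0.001]
force: [-4.6, 0.6, 6.2]
grip_width: 0.124
grip_force: 39.1
```

```bash
python3 -c "
from rig import ctrl, workorder, capture, calibration, sense
print(workorder.finish_job())"
```

```text
the job is handed in; nothing more can be done
None
```

The tug showed the cover was not caught, so I left the red catch alone, lifted the cover to about 55° and handed in at 6.95 s with the gripper still holding it; the jar, weight and cup look unmoved in the last pictures.

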